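Set the portion and hold the doser's measuring slide at the mark

TASK

Before the next tray of biscuits is topped, first push the small upright grip of the topping doser's portion slide all the way to its end stop away from the hopper, while the measuring slide is still fully in. Then pull the sprung measuring slide out of the machine by its bar handle until the pointer on its edge lines up with the pointed rider clip on the scale rail, and keep it there: the job finishes with the gripper still holding the slide against its spring, for it runs back if let go. Leave the other things on the bench undisturbed.

Things in the scene. Friction and masses are not known exactly. Their poses are not given: they have to be found in the camera images.
- doser: Fixed topping doser; origin on the table. Its x = pull direction, from hopper along the deck (robot's left, within 20 deg); y to the portion-slide side (towards the robot); z up. Deck x -200 to 215, y -115 to 155 mm, top 25 mm above the table. White head x -200 to -65, y -90 to 90, top 115 mm; on it a round aluminium hopper, 128 mm across, centre x -135, knob top 210 mm.
- portion (a joint): Portion slide: 0 at the end stop nearest the hopper, 0.080 m at the end stop away from it; moves along the doser's +x, starts somewhere between 0 and 0.035. Stays where it is left; takes about 2 N to move.
- portion_grip (a point): On the centre line of the portion slide's upright black grip, 58 mm above the table. Grip: 20 mm long (doser x), 14 mm wide (doser y), from 34 to 76 mm above the table. It runs along doser y = 120 mm, from x = 20 (joint 0) to 100 mm. Its track tops out 31 mm, the end-stop blocks 39 mm above the table.
- slide (a joint): Measuring slide: 0 fully in (where it starts and where its spring returns it), out along the doser's +x to at most 0.090 m. Spring pulls back with 4 N when in, growing 100 N per metre (about 11 N at 0.07), plus about 0.5 N friction.
- bar (a point): Middle of the measuring slide's bar handle: level steel bar 12 mm thick, 100 mm long along doser y, centre 85 mm above the table, on two legs that lean in below its ends; the middle 60 mm is free to grip from above; the flat tongue below tops out at 35 mm. Moves with the slide, always at doser y = 0; 115 mm ahead of the white head when fully in.
- pointer (a point): Tip of the black pointer that sticks out (doser -y) from the measuring slide's edge, 40 mm ahead of the bar along the doser's x; 37 mm above the table. Moves with the slide.
- mark (a point): The mark: tip of the black rider clip (16 x 22 mm, 10 mm high, white line on top) on the scale rail along the deck's -y side, 35 to 75 mm ahead of the pointer's start, fixed; axes as the doser's. The pointer is at the mark when both tips have the same doser x (they face each other, about 6 mm apart in y).
- biscuit: Loose round biscuit, 56 mm across, 13 mm thick, lying on the deck's corner beyond the portion slide. Leave it. Origin under its centre.
- cutter: Loose round steel pastry cutter, ring 66 mm across, 35 mm high, on the table beyond the deck's end. Leave it. Origin under its centre.
- cup: Loose steel cup, 76 mm across, 75 mm high, on the table beyond the hopper end of the doser. Leave it. Origin under its centre.
- jar: Loose jar with steel cap, 64 mm across, 85 mm high, to the robot's left. Leave it. Origin under its centre.
- brush: Loose pastry brush lying to the robot's right. Leave it. Origin under its middle.
- scraper: Loose dough scraper, 120 x 100 mm, 15 mm thick, to the robot's left. Leave it. Origin under its middle.

How it is judged (in metres and radians):
On the way:
1. the portion slide is at its end stop away from the hopper while the measuring slide is still in (value of joint portion above 0.075 m and value of joint slide below 0.01 m), for 0.2 s.
At the end, for the whole second after the job is handed in: The pointer is within 6 mm of the mark along the pull direction and at rest, the gripper's fingers bear on the measuring slide with more than 2 N and no loose thing touches it; the portion slide is within 5 mm of its end stop away from the hopper (x of pointer in the frame of mark between -0.006 and 0.006 m and value of joint portion above 0.075 m and contact force between the fingers and slide above 2 N and velocity of joint slide between -0.01 and 0.01 m/s and contact force between each of biscuit, cutter, cup, jar, brush, scraper and slide below 0.3 N); the arm keeps its last pose, push and grip.
It fails at once if another loose thing on the bench is moved by more than 30 mm (distance of any of biscuit, cutter, cup, jar, brush, scraper from where it was at the start of the episode above 0.03 m).
It also fails if it takes over 43 s, if anything falls off the work surface, if the arm or the gripper's body presses on something with over 40 N, if the wrist force passes 120 N, or if a joint passes its speed limit or range.

ROBOT

A 6-joint arm with a two-finger parallel gripper is mounted at the origin on the work surface. World frame = base frame: x ahead of the robot, y to its left, z up, the work surface at z = 0. Lengths are in m, angles in degrees, forces in N, time in s.
With the tool pointing down it reaches from about 0.375 to 0.9 m from the base axis. Payload 3.1 kg.
Tool frame: the origin (TCP) lies midway between the tips of the shut fingers; the grasp point (between the pads) lies 19 mm behind it; z points along the fingers, y is the direction in which the jaws open and shut (so a half turn about z gives the same grasp; the last joint's range is limited). The gripper opens to 87 mm and grips with 3 to 60 N. Pads are 19 mm wide; open, the fingers measure 117 mm over their backs; the gripper's body (75 mm by 190 mm) begins 51 mm behind the grasp point.
Start: joints at [56.522, 30.224, 82.088, -0, 67.689, -10.227], TCP at [0.247, 0.574, 0.223] pointing down, gripper open.
Joint ranges: [-176.69, 176.69], [-43.24, 126.21], [12.49, 139.97], [-82, 262], [0, 151.66], [-163.58, 163.58]. Speed limits (degrees/s): [159.86, 159.86, 180, 180, 180, 180].

INTERFACE

Orientations are given as [roll, pitch, yaw] about the fixed x, y, z axes, in that order (R = Rz(yaw) Ry(pitch) Rx(roll)).
In Python, from plant import get_obs, read_camera, calibration, job_done gives the robot as it stands.
- The arm moves only by the tool step_arm, never from a script. Its argument "increments" is a list of rows, each an object with "slide": the shift along the tool's x, y, z in cm, a list of three; "turn": the turn, a rotation vector about the tool's x, y, z in degrees, a list of three. A call has 1 to 12 rows; each row is the pose to reach, as a shift and turn from the pose measured when the call began, along the tool's axes at that moment; what a row does not reach only later rows make up. A row lasts 1/12 s, in which the tool goes at most 41.7 mm and 7.16 degrees, less where a joint would pass 70% of its speed; a pose out of reach is approached as far as the arm can. A call with a gripper value outside its range is refused whole. "gripper" is the gripper's target within -1 to 1 (fully open at 1, half-way at 0, shut at -1), set as the call begins (left out, the last holds). The fingers move at their own pace and stop on an object; "squeeze" is the grip in N (left out, the last holds). Time passes only in rows, so rows that repeat a pose let the fingers close. It gives the time, the measured TCP pose, the force and the opening at its end, in the units of the state.
- get_obs(): the state, without advancing time (a new reading comes with each control period).
- read_camera(name): name is "side" or "top" or "wrist"; returns (picture, depth): 480x640x3 uint8, red, green, blue; 480x640 float32, m along the optical axis (not along the pixel's ray), 0 where there is no reading.
- calibration(name): a dict with "fx", "fy", "cx", "cy" (pixels), "distortion" ([k1, k2, p1, p2, k3] as OpenCV has them; the pictures are not rectified), "R" (3x3) and "t" (3): a world point X has camera coordinates R X + t; the wrist camera has in their place "hand_eye" (4x4, takes a point from camera to tool coordinates, whose origin is the TCP and whose axes are the flange's). Camera axes: x right, y down, z forward; pixel columns grow to the right and rows downward; lengths in m; the calibration is good to about 2 mm. A picture is of the moment at which its call begins: read the wrist's pose just before it. calibration takes no time and is no camera call.
- job_done(): hands the job in, once; it reports no verdict.
The state is a dict: "time": time; "joint_positions": joint angles; "qd": joint speeds; "joint_torque": joint torques, N m; "ee_pos": TCP position; "eef_rot": TCP orientation; "wrist_force": force on the tool from outside, world axes, zero at the start; "torque": the same for the moment, N m; "grip_width": finger opening in m.
Only numpy, scipy, OpenCV 4.12 (cv2) and the standard library are available. Lean on these libraries where they do the work, as an engineer would, in place of code of your own. Each camera call takes 0.05 s, during which the arm holds its last target.

## Working session

There is one attempt and no reset: what is moved stays moved. The work goes in short steps, Python scripts to look and compute and a tool call to move; the robot and the scene stay as the last step left them, time stands still between calls to the robot, and variables do not carry over. Pictures are saved under pics/ and viewed, and the job is handed in when it is done.

Besides the shell and the picture viewer there is one more tool, called in YAML: its name, and indented under it one key for each argument. step_arm: Moves the arm, as the interface text tells. Its arguments: {"type":"object","properties":{"increments":{"type":"array","items":{"type":"object","properties":{"slide":{"type":"array","items":{"type":"number"}},"turn":{"type":"array","items":{"type":"number"}}}}},"gripper":{"type":"number"},"squeeze":{"type":"number"}},"required":["increments"]}

```bash
mkdir -p pics; cat > h.py <<'E'
import numpy as np, cv2
from plant import get_obs, read_camera, calibration, job_done
from scipy.spatial.transform import Rotation as Ro
def cam(n):
    c=calibration(n);K=np.array([[c['fx'],0,c['cx']],[0,c['fy'],c['cy']],[0,0,1.]]);d=np.array(c['distortion'],float)
    if 'hand_eye' in c:
        o=get_obs();T=np.eye(4);T[:3,:3]=Ro.from_euler('xyz',o['eef_rot'],degrees=True).as_matrix();T[:3,3]=o['ee_pos']
        C=T@np.array(c['hand_eye']);R=C[:3,:3].T;t=-R@C[:3,3]
    else: R=np.array(c['R']);t=np.array(c['t'])
    return K,d,R,t
def onplane(C,uv,z):
    K,d,R,t=C;p=cv2.undistortPoints(np.array(uv,float).reshape(-1,1,2),K,d).reshape(-1,2)
    r=np.c_[p,np.ones(len(p))]@R;o=-R.T@t
    return o+r*((z-o[2])/r[:,2])[:,None]
def proj(C,X):
    K,d,R,t=C;return cv2.projectPoints(np.array(X,float).reshape(-1,1,3),cv2.Rodrigues(R)[0],t,K,d)[0].reshape(-1,2)
def snap(n,f):
    C=cam(n);im,de=read_camera(n);cv2.imwrite('pics/'+f+'.png',im[:,:,::-1]);np.savez('pics/'+f+'.npz',im=im,de=de,K=C[0],d=C[1],R=C[2],t=C[3]);return C,im,de
def load(f):
    z=np.load('pics/'+f+'.npz');return (z['K'],z['d'],z['R'],z['t']),z['im'],z['de']
E
python3 - <<'E'
from h import *
o=get_obs();print(o)
for n in ['top','side','wrist']:
    C,_,_=snap(n,n+'0');print(n,-C[2].T@C[3],C[2][2])
E
```

```text
{'time': 0.0, 'joint_positions': array([ 5.65247909e+01,  3.02778490e+01,  8.21564885e+01, -2.39142561e-03,
        6.76899015e+01, -1.02267510e+01]), 'qd': array([ 0.07624845, -0.05222381,  0.00296551,  0.05355399,  0.11570246,
        0.05565654]), 'joint_torque': array([-2.00201190e-03, -4.40047646e+01, -1.76591456e+01,  6.31397171e-02,
        5.80892572e-02, -1.44967553e-04]), 'ee_pos': array([0.24626373, 0.57363401, 0.22158306]), 'eef_rot': array([-1.79877342e+02, -1.98825903e-02,  1.56752431e+02]), 'wrist_force': array([ 1.0136553 , -0.49550388,  0.80678191]), 'torque': array([ 0.01227446,  0.01374039, -0.02629951]), 'grip_width': 0.08701367006083799}
top [ 0.44072782 -0.02888508  1.42205969] [ 0.04968029 -0.00876097 -0.99872675]
side [0.48861007 1.03717298 1.05729362] [ 0.02025672 -0.72499388 -0.68845737]
wrist [0.18578067 0.60186342 0.3838483 ] [ 0.22625553 -0.09872497 -0.96905202]
```

View pics/top0.png

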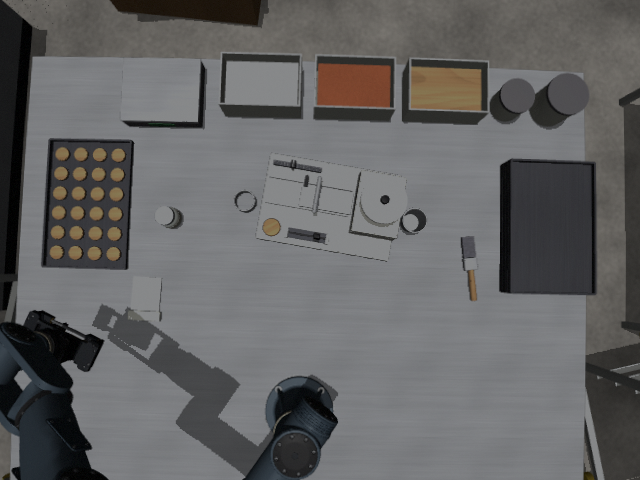

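View pics/side0.png

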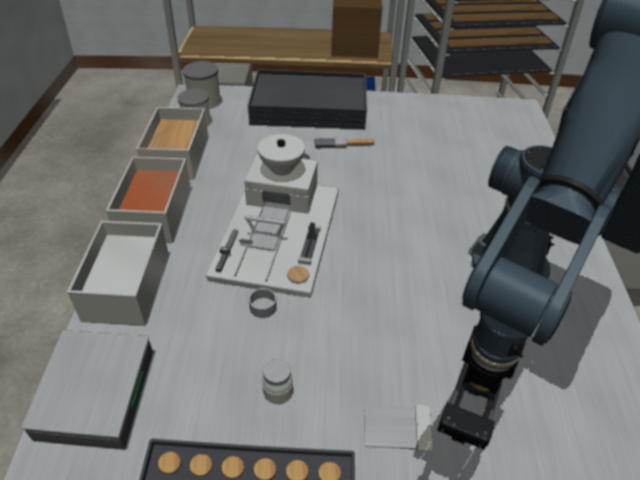

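View pics/wrist0.png

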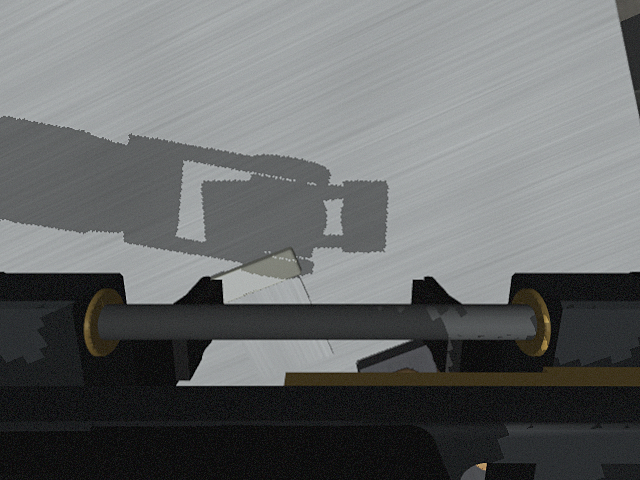

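The top view shows the deck with corners near (270,153), (408,177), (388,261) and (257,239). The bar is near (317,195), the rider near (297,164) and the portion grip near (318,237). I'll zoom in for detail.

```bash
python3 - <<'E'
from h import *
_,im,_=load('top0');a=im[140:275,240:440];cv2.imwrite('pics/t0z.png',cv2.resize(a,None,fx=4,fy=4,interpolation=2)[:,:,::-1])
_,im,_=load('side0');a=im[180:300,200:345];cv2.imwrite('pics/s0z.png',cv2.resize(a,None,fx=5,fy=5,interpolation=2)[:,:,::-1])
E
```

```text
(no output)
```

View pics/t0z.png

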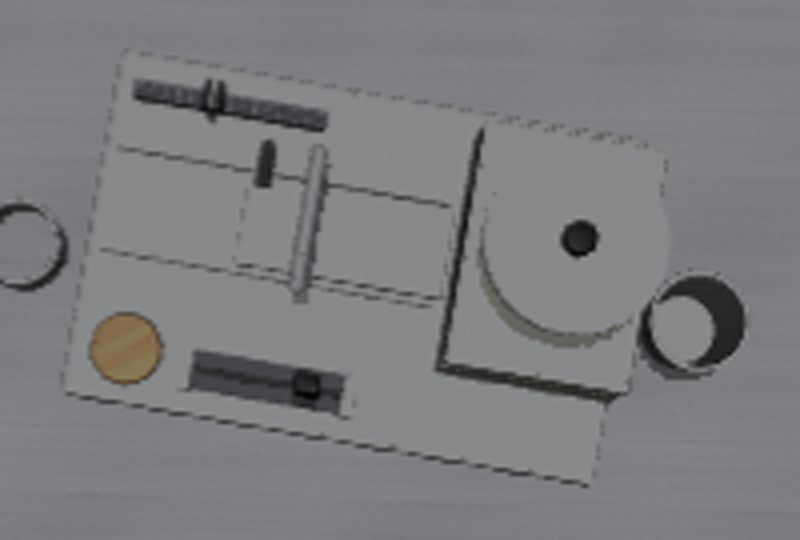

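View pics/s0z.png

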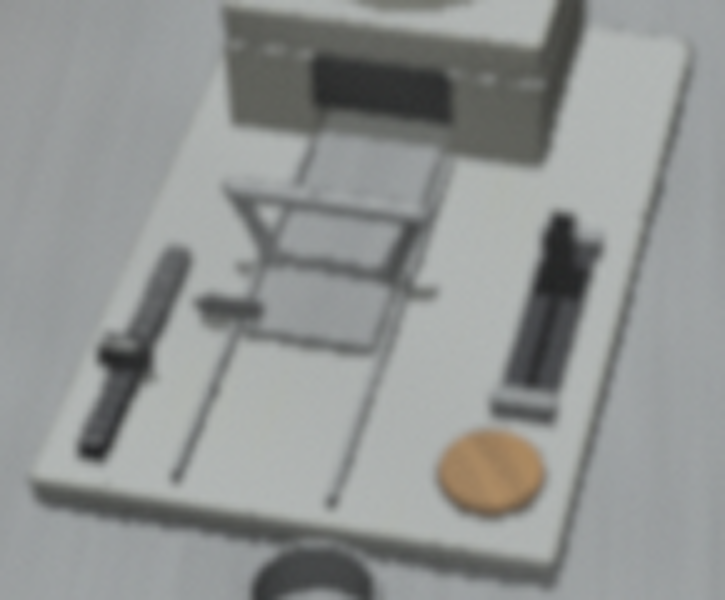

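```bash
cat >> h.py <<'E'
def fit(D,W):
    D=np.array(D,float);W=np.array(W,float)[:,:2];dc=D.mean(0);wc=W.mean(0)
    U,S,V=np.linalg.svd((D-dc).T@(W-wc));R=(V.T@np.diag([1,np.linalg.det(V.T@U.T)])@U.T)
    t=wc-R@dc;return R,t,(D@R.T+t-W)
def zt(f,off,p): p=np.array(p,float);return (p+.5)/f-.5+np.array(off)
E
python3 - <<'E'
from h import *
C,im,de=load('top0')
deck=zt(4,(240,140),[(124,50),(65,393),(590,486)]);head=zt(4,(240,140),[(480,128),(438,370)])
W=np.r_[onplane(C,deck,.025),onplane(C,head,.115)]
D=[(.215,-.115),(.215,.155),(-.2,.155),(-.065,-.09),(-.065,.09)]
R,t,r=fit(D,W);print('t',t,'ang of x',np.degrees(np.arctan2(R[1,0],R[0,0])));print(r*1e3)
f=lambda p,z:(onplane(C,zt(4,(240,140),p),z)[:,:2]-t)@R*1e3
print('grip',f([(308,375)],.076),'bar',f([(320,150),(301,298)],.09),'ptr',f([(266,140),(266,190)],.037),'rider',f([(214,100),(211,122)],.037),'knob',f([(580,238)],.21))
print('cutter,biscuit',f([(25,247),(126,347)],.04))
C2,_,_=load('side0')
s=zt(5,(200,180),[(32,482),(553,575),(688,42)])
W2=onplane(C2,s,.025);R2,t2,r2=fit(D[:3],W2);print(t2,np.degrees(np.arctan2(R2[1,0],R2[0,0])),r2*1e3)
f=lambda p,z:(onplane(C2,zt(5,(200,180),p),z)[:,:2]-t2)@R2*1e3
print('grip',f([(563,215)],.076),'bar',f([(228,188),(432,215)],.087),'ptr',f([(200,303)],.037),'rider',f([(125,345),(152,352)],.04))
np.savez('pose.npz',R=R,t=t)
E
```

```text
t [ 0.64522978 -0.08446429] ang of x 81.33618396374979
[[-1.69109554  1.1646402 ]
 [-1.10057343  5.4599936 ]
 [-3.39342067 -0.43895981]
 [ 3.75023538 -3.45641731]
 [ 2.43485426 -2.72925667]]
grip [[ 28.76003239 110.11205479]] bar [[ 49.51593873 -54.00396974]
 [ 43.80983685  56.36714777]] ptr [[ 92.60592344 -64.72818729]
 [ 85.69068865 -26.6956278 ]] rider [[137.39988489 -88.11150403]
 [136.5755911  -70.90566283]] knob [[-134.72133675   -2.98661674]]
cutter,biscuit [[258.32927368  49.62418372]
 [168.64724969 111.06683421]]
[ 0.64911932 -0.08080887] 82.08450400969313 [[ 3.14327571  2.47860683]
 [-1.45411122 -3.97286369]
 [-1.68916449  1.49425685]]
grip [[ 18.93056921 119.70117515]] bar [[ 45.85005912 -53.47197966]
 [ 44.67980472  55.53558391]] ptr [[ 82.97871011 -61.75427414]] rider [[123.84580639 -89.80556737]
 [125.91691855 -74.64163742]]
```

```bash
cat >> h.py <<'E'
def camat(pos,yaw):
    c=calibration('wrist');K,d,_,_=cam('wrist');T=np.eye(4);T[:3,:3]=Ro.from_euler('xyz',[180,0,yaw],degrees=True).as_matrix();T[:3,3]=pos
    C=T@np.array(c['hand_eye']);R=C[:3,:3].T;return K,d,R,-R@C[:3,3]
def d2w(x,y,z=0,f='pose.npz'):
    p=np.load(f);return np.r_[p['R']@[x,y]+p['t'],z]
def incr(pos,yaw):
    o=get_obs();R0=Ro.from_euler('xyz',o['eef_rot'],degrees=True);R1=Ro.from_euler('xyz',[180,0,yaw],degrees=True)
    return R0.inv().apply(np.array(pos)-o['ee_pos'])*100,(R0.inv()*R1).as_rotvec(degrees=True)
E
python3 - <<'E'
from h import *
print(calibration('wrist'))
for off in [(.06,.0),(.06,.1),(.06,.15)]:
    p=d2w(*off,.30);C=camat(p,171.3)
    print(off,p,incr(p,171.3),proj(C,[d2w(.05,0,.091),d2w(.09,-.06,.037),d2w(.137,-.075,.037),d2w(.028,.12,.076),d2w(.165,.11,.038)]).round())
E
```

```text
{'fx': 374.6475533069194, 'fy': 374.6475533069194, 'cx': 316.90642390678875, 'cy': 244.89411112356757, 'distortion': array([0.00613014, 0.        , 0.        , 0.        , 0.        ]), 'hand_eye': array([[ 2.48309054e-04, -9.68961336e-01, -2.47212192e-01,
         6.68032938e-02],
       [ 9.99999861e-01,  1.25434945e-04,  5.12787847e-04,
         1.66522753e-03],
       [-4.65862549e-04, -2.47212285e-01,  9.68961232e-01,
        -1.62163817e-01],
       [ 0.00000000e+00,  0.00000000e+00,  0.00000000e+00,
         1.00000000e+00]])}
(0.06, 0.0) [ 0.65426798 -0.02514893  0.3       ] (array([-61.11692427, -38.93998972,  -7.77359529]), array([ -0.09451293,  -0.02880634, -14.54968846])) [[305. 218.]
 [341. 260.]
 [380. 272.]
 [282.  92.]
 [413. 107.]]
(0.06, 0.1) [ 0.55540905 -0.01008528  0.3       ] (array([-51.4392125 , -41.45829173,  -7.76652838]), array([ -0.09451293,  -0.02880634, -14.54968846])) [[306. 310.]
 [339. 337.]
 [377. 348.]
 [284. 196.]
 [408. 201.]]
(0.06, 0.15) [ 0.50597959 -0.00255345  0.3       ] (array([-46.60035662, -42.71744274,  -7.76299492]), array([ -0.09451293,  -0.02880634, -14.54968846])) [[306. 352.]
 [339. 372.]
 [375. 382.]
 [285. 243.]
 [405. 244.]]
```

step_arm:
  increments:
    - {"slide": [-3.3,-2,-4],"turn": [0,0,-1]}
    - {"slide": [-6.5,-4,-7.5],"turn": [0,0,-4]}
    - {"slide": [-10,-6,-7.8],"turn": [0,0,-8]}
    - {"slide": [-13.4,-8,-7.8],"turn": [0,0,-12]}
    - {"slide": [-16.8,-10,-7.8],"turn": [0,0,-14.5]}
    - {"slide": [-20.2,-12,-7.8],"turn": [0,0,-14.5]}
    - {"slide": [-23.6,-14,-7.8],"turn": [0,0,-14.5]}
    - {"slide": [-27,-16,-7.8],"turn": [0,0,-14.5]}
    - {"slide": [-30.4,-18,-7.8],"turn": [0,0,-14.5]}
    - {"slide": [-33.8,-20,-7.8],"turn": [0,0,-14.5]}
    - {"slide": [-37.2,-22,-7.8],"turn": [0,0,-14.5]}
    - {"slide": [-40.6,-24,-7.8],"turn": [0,0,-14.5]}

```text
time: 1.15
ee_pos: [0.5256, 0.191, 0.2999]
eef_rot: [-179.9, -0.1, 171.2]
wrist_force: [-0.0, 0.7, 0.8]
grip_width: 0.087
```

```bash
python3 - <<'E'
from h import *
o=get_obs();print(o['time'],o['ee_pos'],o['eef_rot']);print(incr(d2w(.06,-.04,.3),171.3))
E
```

```text
1.15 [0.52556306 0.19099216 0.29990095] [-1.79903208e+02 -5.45789638e-02  1.71220535e+02]
(array([-2.00186597e+01, -1.93883631e+01,  3.77876102e-03]), array([-0.09675391, -0.05464606, -0.0794185 ]))
```

step_arm:
  increments:
    - {"slide": [-2.5,-2.5,0]}
    - {"slide": [-5,-5,0]}
    - {"slide": [-7.5,-7.5,0]}
    - {"slide": [-10,-10,0]}
    - {"slide": [-12.5,-12.5,0]}
    - {"slide": [-15,-15,0]}
    - {"slide": [-17.5,-17.5,0]}
    - {"slide": [-19,-19,0]}
    - {"slide": [-20,-19.4,0]}
    - {"slide": [-20,-19.4,0]}

```text
invalid input
```

```bash
python3 - <<'E'
from h import *
o=get_obs();print(o['time'],o['ee_pos'],o['eef_rot'],abs(o['qd']).max())
snap('wrist','w1')
E
```

```text
1.15 [0.52556306 0.19099216 0.29990095] [-1.79903208e+02 -5.45789638e-02  1.71220535e+02] 44.69516038878087
```

View pics/w1.png

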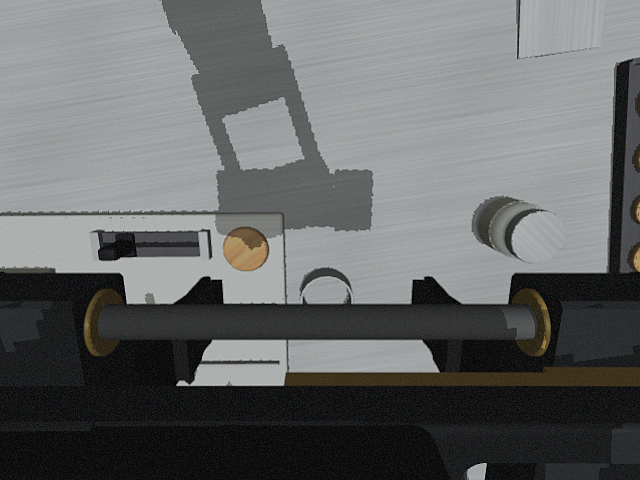

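The call was refused because it had no turn entries, so this view was taken mid-way. The portion slide shows at top left, around (115,245), and the biscuit at (246,248). I'll carry on with turns included.

step_arm:
  increments:
    - {"slide": [-2.5,-2.5,0],"turn": [0,0,0]}
    - {"slide": [-5,-5,0],"turn": [0,0,0]}
    - {"slide": [-7.5,-7.5,0],"turn": [0,0,0]}
    - {"slide": [-10,-10,0],"turn": [0,0,0]}
    - {"slide": [-12.5,-12.5,0],"turn": [0,0,0]}
    - {"slide": [-15,-15,0],"turn": [0,0,0]}
    - {"slide": [-17.5,-17.5,0],"turn": [0,0,0]}
    - {"slide": [-19,-19,0],"turn": [0,0,0]}
    - {"slide": [-20,-19.4,0],"turn": [0,0,0]}
    - {"slide": [-20,-19.4,0],"turn": [0,0,0]}
    - {"slide": [-20,-19.4,0],"turn": [0,0,0]}

```text
time: 2.12
ee_pos: [0.6977, -0.038, 0.3013]
eef_rot: [-179.7, 0.2, 170.9]
wrist_force: [0.4, -0.2, 0.7]
grip_width: 0.0869
```

```bash
python3 - <<'E'
from h import *
o=get_obs();print(o['time'],o['ee_pos'],o['eef_rot'],abs(o['qd']).max())
snap('wrist','w2')
E
```

```text
2.1167 [ 0.69770629 -0.03802862  0.3012747 ] [-179.66732546    0.20128053  170.91267453] 1.4890545020204116
```

View pics/w2.png

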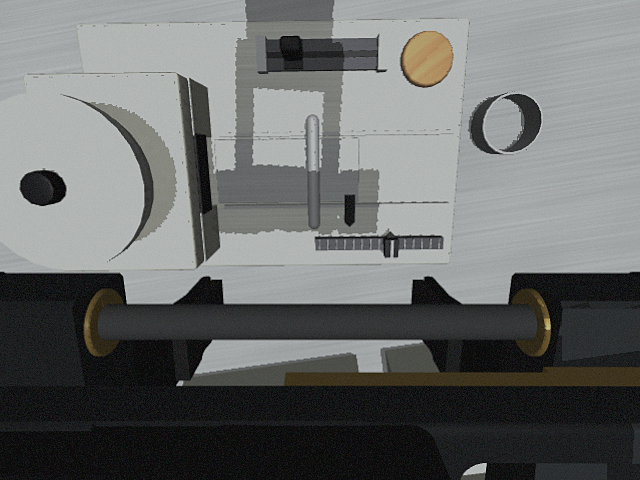

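The wrist view shows everything. The portion grip is at (291,48), the bar runs from (313,115) to (313,228), the pointer tip is at (350,227) and the rider tip at (389,232).

```bash
python3 - <<'E'
from h import *
_,im,_=load('w2')
for n,(x,y,w,h) in {'a':(290,180,190,95),'b':(230,10,250,80)}.items():
    cv2.imwrite('pics/w2%s.png'%n,cv2.resize(im[y:y+h,x:x+w],None,fx=4 if n=='a' else 3,fy=4 if n=='a' else 3,interpolation=2)[:,:,::-1])
E
```

```text
(no output)
```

View pics/w2a.png

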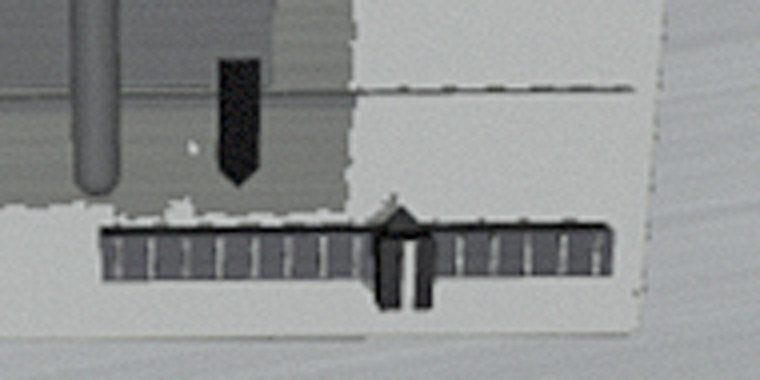

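View pics/w2b.png

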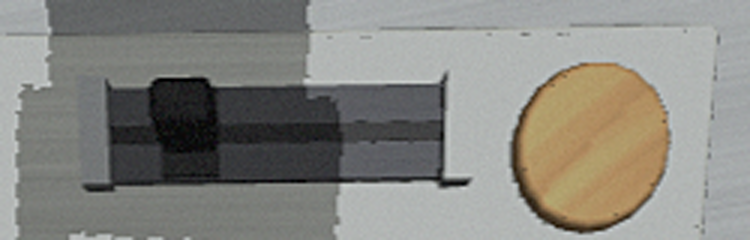

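```bash
python3 - <<'E'
from h import *
C,im,de=load('w2')
a=lambda *p:zt(4,(290,180),p); b=lambda *p:zt(3,(230,10),p)
deck=np.r_[b((717,28)),[(78.5,24)],a((636,333))]
W=np.r_[onplane(C,deck,.025),onplane(C,np.r_[[(312.5,115)],a((97,195))],.087)]
D=[(.215,.155),(-.2,.155),(.215,-.115),(.05,.05),(.05,-.05)]
R,t,r=fit(D,W);print(t,np.degrees(np.arctan2(R[1,0],R[0,0])));print((r*1e3).round(1))
np.savez('pose2.npz',R=R,t=t)
f=lambda p,z:((onplane(C,p,z)[:,:2]-t)@R*1e3).round(1)
print('grip',f(b((182,98)),.076),'bar',f(np.r_[[(312.5,115)],a((97,195))],.087),'ptr',f(a((239,186)),.037))
print('mark',f(a((402,207)),.037),f(a((402,207)),.031),'line',f(a((408,240),(408,305)),.041),f(a((408,240),(408,305)),.045),'knob',f([(43,188)],.21),'bisc',f(b((590,145)),.038))
print('depth at rider/rail/ptr',[ (C[2].T@(np.r_[np.r_[cv2.undistortPoints(np.array([[[u,v]]],float),C[0],C[1]).ravel(),1]*de[int(round(v)),int(round(u))]]-C[3]))[2] for u,v in [(388,252),(389,233),(345,242),(350,215),(291,38),(312.5,170)]])
o=get_obs();print(o['ee_pos'])
for n,x,y in (('grip',None,None),): pass
E
```

```text
[ 0.64875262 -0.08396412] 81.50610535131607
[[-1.5  2.7]
 [-2.7 -4.6]
 [ 3.1  1.8]
 [ 5.5 -0.7]
 [-4.5  0.8]]
grip [[ 29.8 121. ]] bar [[ 49.9  55.6]
 [ 49.8 -54.6]] ptr [[ 90.2 -62.9]]
mark [[137.7 -69.5]] [[138.8 -70.9]] line [[139.  -78.4]
 [139.8 -98. ]] [[138.2 -77.5]
 [139.  -96.9]] knob [[-129.9    0.9]] bisc [[167.6 114. ]]
depth at rider/rail/ptr [np.float64(0.04674590795537081), np.float64(0.03754677722424296), np.float64(0.03710549306299982), np.float64(0.03915881081152678), np.float64(0.07560807828116343), np.float64(0.08941994005881172)]
[ 0.69730165 -0.03730444  0.30155801]
```

```bash
python3 - <<'E'
from h import *
print(incr(d2w(.03,.12,.15,'pose2.npz'),171.5),incr(d2w(.03,.12,.055,'pose2.npz'),171.5))
E
```

```text
(array([16.14241468, -2.39589254, 15.11389469]), array([-0.33207394,  0.19757295, -0.53295971])) (array([16.17542887, -2.34098617, 24.61367865]), array([-0.33207394,  0.19757295, -0.53295971]))
```

step_arm:
  increments:
    - {"slide": [3,-0.5,1.5],"turn": [-0.3,0.2,-0.5]}
    - {"slide": [6,-1,3.5],"turn": [-0.3,0.2,-0.5]}
    - {"slide": [9,-1.5,6],"turn": [-0.3,0.2,-0.5]}
    - {"slide": [12,-2,8.5],"turn": [-0.3,0.2,-0.5]}
    - {"slide": [15,-2.4,11],"turn": [-0.3,0.2,-0.5]}
    - {"slide": [16.1,-2.4,14],"turn": [-0.3,0.2,-0.5]}
    - {"slide": [16.2,-2.4,16],"turn": [-0.3,0.2,-0.5]}
    - {"slide": [16.2,-2.4,17],"turn": [-0.3,0.2,-0.5]}
    - {"slide": [16.2,-2.4,17],"turn": [-0.3,0.2,-0.5]}
  gripper: 0
  squeeze: 10

```text
time: 2.92
ee_pos: [0.5323, -0.0353, 0.1298]
eef_rot: [180.0, -0.2, 171.5]
wrist_force: [0.6, -0.3, 0.1]
grip_width: 0.045
```

```bash
python3 - <<'E'
from h import *
o=get_obs();print(o['time'],o['ee_pos'],o['eef_rot'],o['grip_width'])
C,im,de=snap('wrist','w3')
print(incr(d2w(.03,.12,.055,'pose2.npz'),171.5))
E
```

```text
2.9167 [ 0.5322748  -0.03531292  0.12975613] [179.99553851  -0.22531834 171.53582972] 0.04499641349412378
(array([-0.07661596, -0.05696151,  7.60697231]), array([-0.02215264, -0.04334717,  0.02804305]))
```

View pics/w3.png

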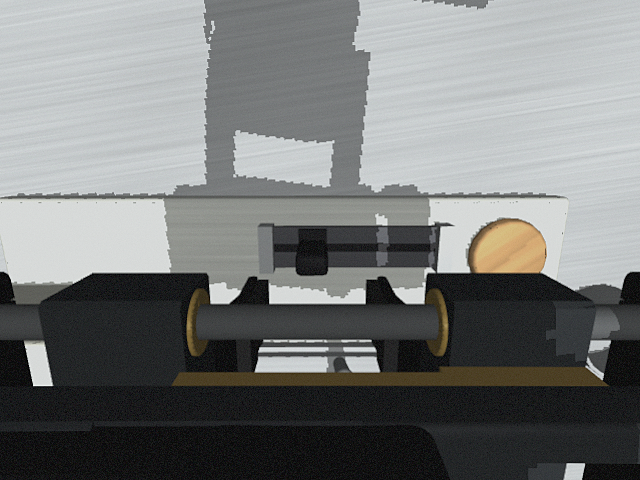

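The grip at (312,250) sits centred between the finger tips. I'll go down and close on it.

step_arm:
  increments:
    - {"slide": [0,0,2],"turn": [0,0,0]}
    - {"slide": [-0.1,0,4.5],"turn": [0,0,0]}
    - {"slide": [-0.1,0,6.5],"turn": [0,0,0]}
    - {"slide": [-0.1,0,7.5],"turn": [0,0,0]}
    - {"slide": [-0.1,0,7.5],"turn": [0,0,0]}

```text
time: 3.38
ee_pos: [0.5349, -0.0358, 0.0553]
eef_rot: [-180.0, -0.1, 171.6]
wrist_force: [-0.1, -0.5, -0.1]
grip_width: 0.0437
```

step_arm:
  increments:
    - {"slide": [0,0,0],"turn": [0,0,0]}
    - {"slide": [0,0,0],"turn": [0,0,0]}
    - {"slide": [0,0,0],"turn": [0,0,0]}
    - {"slide": [0,0,0],"turn": [0,0,0]}
    - {"slide": [0,0,0],"turn": [0,0,0]}
  gripper: -1
  squeeze: 10

```text
time: 3.8
ee_pos: [0.5358, -0.0364, 0.0564]
eef_rot: [-179.9, 0.0, 171.6]
wrist_force: [0.7, -1.5, 3.5]
grip_width: 0.0201
```

Closed at 20.1 mm, which matches the grip. Now I'll push along +x, which is tool +y.

step_arm:
  increments:
    - {"slide": [0,0.8,0],"turn": [0,0,0]}
    - {"slide": [0,1.6,0],"turn": [0,0,0]}
    - {"slide": [0,2.4,0],"turn": [0,0,0]}
    - {"slide": [0,3.2,0],"turn": [0,0,0]}
    - {"slide": [0,4,0],"turn": [0,0,0]}
    - {"slide": [0,4.8,0],"turn": [0,0,0]}
    - {"slide": [0,5.6,0],"turn": [0,0,0]}
    - {"slide": [0,6.2,0],"turn": [0,0,0]}
    - {"slide": [0,6.6,0],"turn": [0,0,0]}
    - {"slide": [0,6.9,0],"turn": [0,0,0]}

```text
time: 4.63
ee_pos: [0.5457, 0.0307, 0.0564]
eef_rot: [-179.7, 0.0, 171.8]
wrist_force: [-3.6, -17.4, 2.0]
grip_width: 0.02
```

step_arm:
  increments:
    - {"slide": [0,0.3,0],"turn": [0,0,0]}
    - {"slide": [0,0.3,0],"turn": [0,0,0]}
    - {"slide": [0,0.3,0],"turn": [0,0,0]}

```text
time: 4.88
ee_pos: [0.5456, 0.0306, 0.0563]
eef_rot: [-179.4, -0.1, 172.0]
wrist_force: [-2.5, -13.9, 1.2]
grip_width: 0.0199
```

```bash
python3 - <<'E'
from h import *
o=get_obs();print(o['ee_pos'],o['wrist_force']);p=np.load('pose2.npz');print((o['ee_pos'][:2]-p['t'])@p['R'])
E
```

```text
[0.54563972 0.03058329 0.0563448 ] [ -2.53198832 -13.86948591   1.19206165]
[0.09806082 0.11890103]
```

step_arm:
  increments:
    - {"slide": [0,0,0],"turn": [0,0,0]}
    - {"slide": [0,0,0],"turn": [0,0,0]}
    - {"slide": [0,0,0],"turn": [0,0,0]}
    - {"slide": [0,0,-2],"turn": [0,0,0]}
    - {"slide": [0,0,-5],"turn": [0,0,0]}
    - {"slide": [-1,-1,-8.5],"turn": [0,0,0]}
    - {"slide": [-4,-2,-11.5],"turn": [0,0,0]}
    - {"slide": [-7,-3,-14],"turn": [0,0,0]}
    - {"slide": [-10,-4,-16],"turn": [0,0,0]}
    - {"slide": [-13,-5,-18],"turn": [0,0,0]}
    - {"slide": [-15,-5,-20],"turn": [0,0,0]}
    - {"slide": [-15,-5,-20],"turn": [0,0,0]}
  gripper: 0

```text
time: 5.88
ee_pos: [0.694, -0.0391, 0.2615]
eef_rot: [-179.4, 0.7, 171.9]
wrist_force: [0.7, -0.4, 1.3]
grip_width: 0.0436
```

```bash
python3 - <<'E'
from h import *
o=get_obs();print(o['time'],o['ee_pos'],o['eef_rot'],o['grip_width'])
C,im,de=snap('wrist','w4')
E
```

```text
5.8833 [ 0.69401003 -0.03906933  0.2615415 ] [-179.41514036    0.72256294  171.93604184] 0.04357519119256418
```

View pics/w4.png

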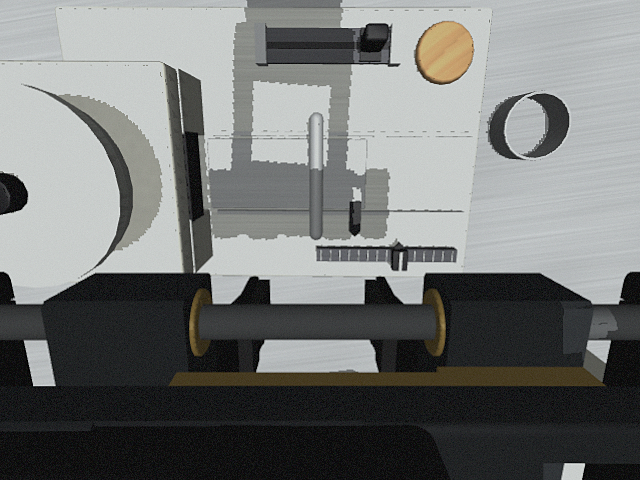

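The grip is now against the right-hand block at (376,38). The bar at (316,175) hasn't moved, nor has the biscuit.

```bash
python3 - <<'E'
from h import *
C,im,de=load('w4')
x,y,w,h=300,180,180,100
cv2.imwrite('pics/w4a.png',cv2.resize(im[y:y+h,x:x+w],None,fx=4,fy=4,interpolation=2)[:,:,::-1])
p=np.load('pose2.npz');f=lambda q,z:((onplane(C,q,z)[:,:2]-p['t'])@p['R']*1e3).round(1)
print('bar',f([(316,116),(316,236)],.088),'grip',f([(377,32)],.076),f([(491,11),(462,276)],.025))
o=get_obs();B=d2w(.05,0,0,'pose2.npz')
for z in (.16,.066): print(incr(np.r_[B[:2],z],171.6))
E
```

```text
bar [[ 49.5  53.3]
 [ 50.2 -51.2]] grip [[ 99.5 120.3]] [[ 211.6  151.5]
 [ 213.3 -111. ]]
(array([ 3.47199765, -0.05045305,  9.85357441]), array([-0.5557114 ,  0.28382255,  0.37135189]))
(array([ 3.51826515,  0.04086595, 19.25301695]), array([-0.5557114 ,  0.28382255,  0.37135189]))
```

View pics/w4a.png

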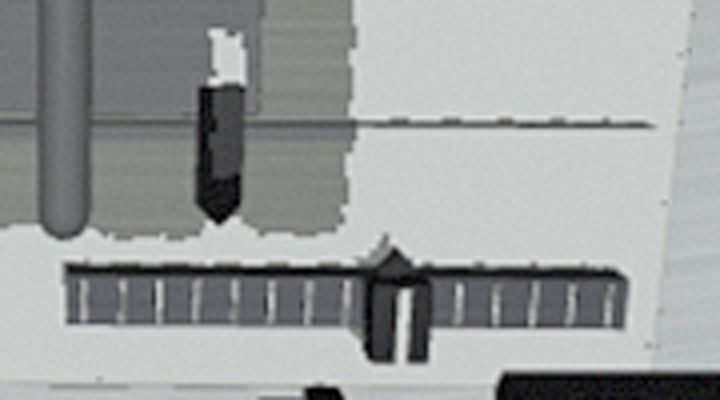

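```bash
python3 - <<'E'
from h import *
C,im,de=load('w4')
p=np.load('pose2.npz');f=lambda q,z:((onplane(C,zt(4,(300,180),q),z)[:,:2]-p['t'])@p['R']*1e3).round(1)
print('ptr',f([(220,221)],.037),'mark',f([(392,251)],.037),f([(392,251)],.042),'line',f([(403,290),(401,355)],.047),'ridertop',f([(367,360),(430,360)],.047))
E
```

```text
ptr [[ 90.5 -62. ]] mark [[136.4 -69.7]] [[135.3 -68.5]] line [[137.8 -77.6]
 [138.4 -95.4]] ridertop [[129.6 -96.9]
 [146.1 -96.7]]
```

step_arm:
  increments:
    - {"slide": [1.5,0,2.5],"turn": [-0.5,0.3,0.4]}
    - {"slide": [3,0,5],"turn": [-0.5,0.3,0.4]}
    - {"slide": [3.5,0,8],"turn": [-0.5,0.3,0.4]}
    - {"slide": [3.5,0,11],"turn": [-0.5,0.3,0.4]}
    - {"slide": [3.5,0,12],"turn": [-0.5,0.3,0.4]}
    - {"slide": [3.5,0,12],"turn": [-0.5,0.3,0.4]}
    - {"slide": [3.5,0,12],"turn": [-0.5,0.3,0.4]}

```text
time: 6.52
ee_pos: [0.6551, -0.0335, 0.1379]
eef_rot: [-180.0, -0.1, 171.6]
wrist_force: [-0.5, -0.1, 0.7]
grip_width: 0.0436
```

```bash
python3 - <<'E'
from h import *
o=get_obs();B=d2w(.05,0,0,'pose2.npz');print(o['ee_pos'],o['eef_rot'],o['wrist_force'])
print(incr(np.r_[B[:2],.066],171.5))
C,im,de=snap('side','s5');cv2.imwrite('pics/s5z.png',cv2.resize(im[120:300,180:380],None,fx=4,fy=3.3,interpolation=2)[:,:,::-1])
E
```

```text
[ 0.65513085 -0.03353658  0.1379214 ] [-1.79963401e+02 -1.45763917e-01  1.71598282e+02] [-0.45754815 -0.0977809   0.68464115]
(array([-0.1321736 , -0.07724141,  7.19187822]), array([-0.03672381, -0.14573249,  0.09832847]))
```

View pics/s5z.png

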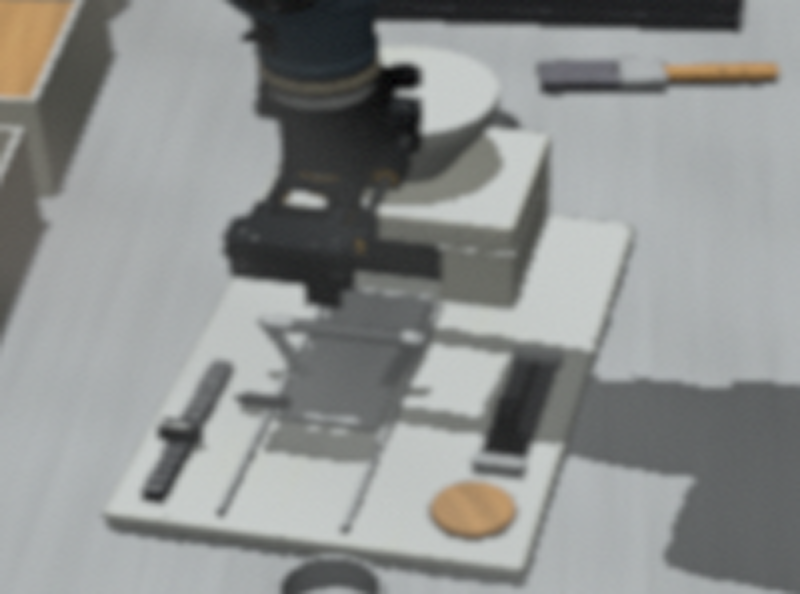

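The side view shows the fingers above the bar, with no contact. I'll go down and grip.

step_arm:
  increments:
    - {"slide": [-0.1,-0.1,2],"turn": [0,0,0]}
    - {"slide": [-0.1,-0.1,4],"turn": [0,0,0]}
    - {"slide": [-0.1,-0.1,6],"turn": [0,0,0]}
    - {"slide": [-0.1,-0.1,7.2],"turn": [0,0,0]}
    - {"slide": [-0.1,-0.1,7.2],"turn": [0,0,0]}

```text
time: 6.98
ee_pos: [0.6565, -0.0349, 0.0662]
eef_rot: [-180.0, -0.1, 171.6]
wrist_force: [-0.3, 0.6, -0.1]
grip_width: 0.0435
```

step_arm:
  increments:
    - {"slide": [0,0,0],"turn": [0,0,0]}
    - {"slide": [0,0,0],"turn": [0,0,0]}
    - {"slide": [0,0,0],"turn": [0,0,0]}
    - {"slide": [0,0,0],"turn": [0,0,0]}
    - {"slide": [0,0,0],"turn": [0,0,0]}
    - {"slide": [0,0,0],"turn": [0,0,0]}
    - {"slide": [0,0,0],"turn": [0,0,0]}
  gripper: -1
  squeeze: 30

```text
time: 7.57
ee_pos: [0.6569, -0.036, 0.067]
eef_rot: [-179.9, -0.0, 171.6]
wrist_force: [-1.7, -3.5, 3.6]
grip_width: 0.0109
```

```bash
python3 - <<'E'
from h import *
o=get_obs();p=np.load('pose2.npz');print(o['ee_pos'],o['wrist_force'],o['grip_width'],(o['ee_pos'][:2]-p['t'])@p['R'])
E
```

```text
[ 0.65686447 -0.03602218  0.06699073] [-1.71739466 -3.45371217  3.57882248] 0.010914447315393497 [ 0.04861425 -0.00094166]
```

step_arm:
  increments:
    - {"slide": [0,0.6,0],"turn": [0,0,0]}
    - {"slide": [0,1.2,0],"turn": [0,0,0]}
    - {"slide": [0,1.8,0],"turn": [0,0,0]}
    - {"slide": [0,2.4,0],"turn": [0,0,0]}
    - {"slide": [0,3.0,0],"turn": [0,0,0]}
    - {"slide": [0,3.6,0],"turn": [0,0,0]}
    - {"slide": [0,4.2,0],"turn": [0,0,0]}
    - {"slide": [0,4.6,0],"turn": [0,0,0]}
    - {"slide": [0,4.75,0],"turn": [0,0,0]}
    - {"slide": [0,4.75,0],"turn": [0,0,0]}
    - {"slide": [0,4.75,0],"turn": [0,0,0]}
    - {"slide": [0,4.75,0],"turn": [0,0,0]}

```text
time: 8.57
ee_pos: [0.6634, 0.0083, 0.067]
eef_rot: [-179.6, -0.1, 171.7]
wrist_force: [-1.9, -8.4, 1.4]
grip_width: 0.011
```

```bash
python3 - <<'E'
from h import *
o=get_obs();p=np.load('pose2.npz');print(o['time'],o['ee_pos'],o['wrist_force'],o['grip_width'],(o['ee_pos'][:2]-p['t'])@p['R'],o['eef_rot'])
C,im,de=snap('side','s6');cv2.imwrite('pics/s6z.png',cv2.resize(im[180:300,190:340],None,fx=5,fy=5,interpolation=2)[:,:,::-1])
C,im,de=snap('top','t6');cv2.imwrite('pics/t6z.png',cv2.resize(im[140:265,250:390],None,fx=5,fy=4.8,interpolation=2)[:,:,::-1])
C,im,de=snap('wrist','w6')
E
```

```text
8.5667 [0.66338178 0.00827492 0.06698749] [-1.89782081 -8.3936815   1.39067619] 0.011031807908949323 [ 0.09338811 -0.00084462] [-1.79615387e+02 -6.33779862e-02  1.71675855e+02]
```

View pics/s6z.png

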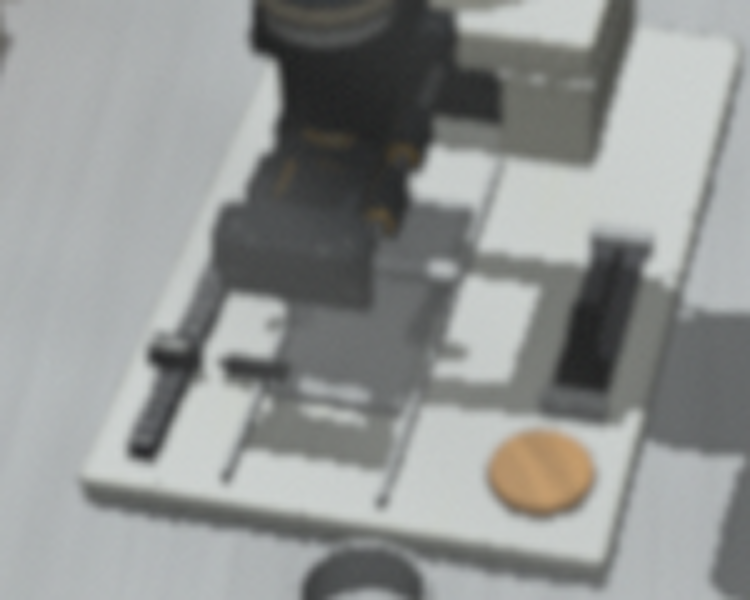

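View pics/t6z.png

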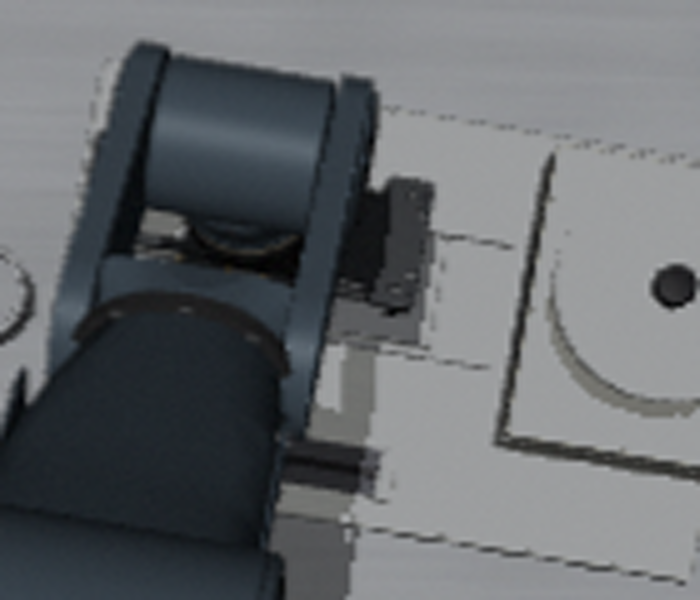

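View pics/w6.png

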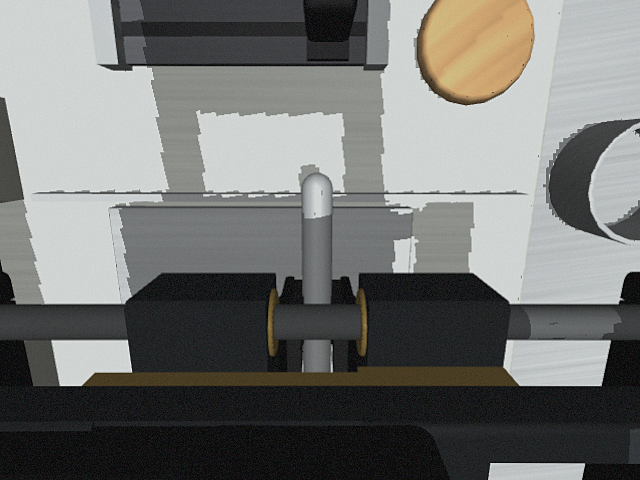

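```bash
python3 - <<'E'
from h import *
for n,off in (('s0z',None),): pass
_,im0,_=load('side0');_,im6,_=load('s6')
a=cv2.resize(im0[230:275,210:265],None,fx=7,fy=7,interpolation=cv2.INTER_CUBIC);b=cv2.resize(im6[230:275,210:265],None,fx=7,fy=7,interpolation=cv2.INTER_CUBIC)
cv2.imwrite('pics/cmp6.png',np.hstack([a,b])[:,:,::-1])
C,_,_=load('s6');p=np.load('pose2.npz')
f=lambda q,z:((onplane(C,q,z)[:,:2]-p['t'])@p['R']*1e3).round(1)
print('ptr',f(zt(5,(190,180),[(222,362)]),.037),'tip',f(zt(5,(190,180),[(200,360)]),.037))
E
```

```text
ptr [[131.8 -62.2]] tip [[132.8 -73.7]]
```

View pics/cmp6.png

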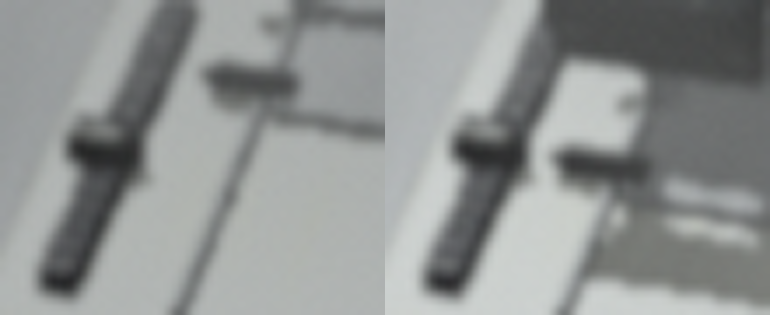

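```bash
python3 - <<'E'
from h import *
C,_,_=load('s6');p=np.load('pose2.npz')
f=lambda q,z:((onplane(C,zt(7,(210,230),q),z)[:,:2]-p['t'])@p['R']*1e3).round(1)
print('ptr before/after',f([(205,75),(168,157)],.037),'rider tip',f([(140,147),(143,150)],.037),f([(140,147)],.042))
E
```

```text
ptr before/after [[ 87.5 -62.6]
 [132.  -63.2]] rider tip [[129.3 -74.9]
 [130.5 -73.3]] [[133.9 -72.9]]
```

The wrist views put the mark 47 to 47.5 mm from the pointer's start. The slide is at about 44.6 mm, so I'll pull a little further, allowing for the arm giving under the spring.

step_arm:
  increments:
    - {"slide": [0,0.3,0],"turn": [0,0,0]}
    - {"slide": [0,0.5,0],"turn": [0,0,0]}
    - {"slide": [0,0.5,0],"turn": [0,0,0]}
    - {"slide": [0,0.5,0],"turn": [0,0,0]}
    - {"slide": [0,0.5,0],"turn": [0,0,0]}
    - {"slide": [0,0.5,0],"turn": [0,0,0]}

```text
time: 9.22
ee_pos: [0.6637, 0.0103, 0.067]
eef_rot: [-179.4, -0.1, 171.7]
wrist_force: [-1.7, -7.5, 0.7]
grip_width: 0.0111
```

```bash
python3 - <<'E'
from h import *
for i in range(2):
    o=get_obs();p=np.load('pose2.npz');print(o['time'],o['ee_pos'],o['wrist_force'],o['grip_width'],(o['ee_pos'][:2]-p['t'])@p['R'],o['eef_rot'],abs(o['qd']).max())
    C,im,de=snap('side','s7')
b=cv2.resize(im[230:275,210:265],None,fx=10,fy=10,interpolation=cv2.INTER_CUBIC);cv2.imwrite('pics/s7z.png',b[:,:,::-1])
E
```

```text
9.2167 [0.66366373 0.01031376 0.0670203 ] [-1.72549132 -7.51796056  0.68723697] 0.011074753911126445 [ 0.09544624 -0.00082234] [-1.79374162e+02 -1.00823807e-01  1.71703003e+02] 0.09089173072035998
9.2667 [0.66365355 0.01029635 0.06700811] [-2.49071079 -8.0700978   0.32777581] 0.011291274697830249 [ 0.09542752 -0.00081483] [-1.79373102e+02 -1.03502546e-01  1.71703146e+02] 0.09279493647348498
```

View pics/s7z.png

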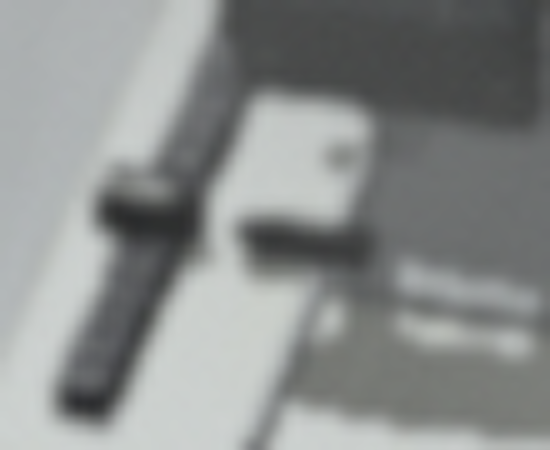

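```bash
python3 - <<'E'
from h import *
C,im,_=load('s7');p=np.load('pose2.npz')
q=zt(10,(210,230),[(240,228)]);w=onplane(C,q,.037)[0];d=(w[:2]-p['t'])@p['R'];print(d)
for x in (-.006,0,.006):
  for y in (0,-.006,-.02): print(x,y,((proj(C,[d2w(d[0]+x,d[1]+y,.037,'pose2.npz')])[0]-(210,230)+.5)*10-.5).round())
print('rider top centre line z .047',((proj(C,[d2w(d[0],d[1]-yy,.047,'pose2.npz') for yy in (.012,.032)])-(210,230)+.5)*10-.5).round())
E
```

```text
[ 0.13325381 -0.06291983]
-0.006 0 [247. 212.]
-0.006 -0.006 [225. 208.]
-0.006 -0.02 [173. 200.]
0 0 [240. 228.]
0 -0.006 [218. 224.]
0 -0.02 [166. 216.]
0.006 0 [233. 244.]
0.006 -0.006 [211. 241.]
0.006 -0.02 [159. 232.]
rider top centre line z .047 [[192. 193.]
 [117. 182.]]
```

The predicted line through the pointer tip crosses the rider's top at (150,187), and the image shows the rider's top centre there. The two are aligned, so I'll hand in.

```bash
python3 - <<'E'
from h import *
o=get_obs();print(o['time'],o['ee_pos'],o['wrist_force'],o['grip_width']);job_done()
E
```

```text
9.3167 [0.66365944 0.01031447 0.06702374] [-1.63136937 -7.96627161  0.69292163] 0.010919807042587293
the job is handed in; nothing more can be done
```

The job is handed in, at 9.3 s of the allowed 43 s; no verdict is reported.

**Portion slide:** I pushed the grip to its far end stop while the measuring slide was still in. The push force rose to about 17 N there. The camera then put the grip at doser x = 99.5 mm, against a nominal 100 mm.

**Measuring slide:** I gripped the bar and pulled it out. By the arm's own travel it is about 46.8 mm out. The wrist views put the mark about 47.2 mm from the pointer's start, with a spread of 46–48.5 mm. The gripper still holds the bar with a 30 N grip, against a spring pull of about 8 N, and the arm was at rest.

**Last checks:**
- **Rider alignment:** the last side view agrees, using the centre of the rider's top.
- **Disagreement:** an earlier side view, using the rider's blurred tip, suggested the mark was a few millimetres nearer the hopper. I trusted the sharper wrist views.
- **Loose things:** the arm showed no sign of touching any of them. The biscuit and the cutter looked undisturbed, but I did not measure the positions again at the end.
- **Refused call:** one move call was refused because it lacked turn entries, and it moved nothing.

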